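# Set the ball dispenser's dial and tip out the small balls

## Robot

A 6-joint arm with a two-finger parallel gripper is mounted at the origin on a cart in front of the work surface, level with it; the furniture and walls round the work are solid. World frame = base frame: x ahead of the robot, y to its left, z up, the work surface at z = 0. Lengths are in m, angles in rad, forces in N, time in s.
With the tool pointing down it reaches from about 0.275 to 0.875 m from the base axis. Payload 12.5 kg.
Tool frame: the origin (TCP) lies on the mounting face of the last link; the fingertips stand 173 mm ahead of it and the grasp point (between the pads) lies 155 mm ahead of it (env.grip_depth is the z of the grasp point in the tool frame, in m); z points along the fingers, y is the direction in which the jaws open and shut (so a half turn about z gives the same grasp; the last joint's range is limited). The gripper opens to 85 mm and grips with 20 to 120 N. Pads are 22 mm wide; open, the fingers measure 114 mm over their backs; the gripper's body (76 mm by 85 mm) begins 54 mm behind the grasp point. The pads swing forward as they close: fully open they stand 13 mm farther back than shut.
Start: joints at [-1.24, 0.351, 1.652, -0, 1.139, -0.085], TCP at [0.222, -0.503, 0.405] pointing down, gripper open.
Joint ranges: [-2.75, 2.75], [-0.79, 2.1], [0.01, 2.65], [-1.57, 4.71], [0.07, 3.14], [-2.87, 2.87]. Speed limits (rad/s): [2.22, 2.22, 2.79, 3.14, 3.14, 3.14].

## Interface

Orientations are given as [roll, pitch, yaw] about the fixed x, y, z axes, in that order (R = Rz(yaw) Ry(pitch) Rx(roll)).
In Python, from cell import env gives the robot as it stands.
- The arm moves only by the tool move_arm, never from a script. Its argument "plan" is one flat list of numbers, 7 for each row, row after row: the shift along the tool's x, y, z in mm, then the turn, a rotation vector about the tool's x, y, z in rad, then the opening, from -1 (shut) to 1 (fully open). A call has 1 to 20 rows; each row is the pose to reach, as a shift and turn from the pose commanded when the call began, along the tool's axes at that moment; what a row does not reach only later rows make up. A row lasts 1/8 s, in which the tool goes at most 62.5 mm and 10.7 degrees, less where a joint would pass 70% of its speed; a pose out of reach is approached as far as the arm can. A call with a gripper value outside its range is refused whole. The fingers move at their own pace and stop on an object; the grip force is fixed at half the most. Time passes only in rows, so rows that repeat a pose let the fingers close. It gives the time, the measured TCP pose, the force and the opening at its end, in the units of the state.
- env.read_state(): the state, without advancing time (a new reading comes with each control period).
- env.snapshot(name): name is "side" or "top" or "wrist"; returns the picture (420x560x3 uint8, red, green, blue); there is no depth.
- env.get_calibration(name): a dict with "vertical_fov" (degrees; the focal length in pixels is half the picture's height over the tangent of half this angle, whatever the lens; pixels are square), "cx", "cy" (the principal point, pixels), "position" and "attitude" of the camera in the world. Camera axes: x right, y up, looking along -z (the intrinsics and any distortion apply to the point x, -y, -z); pixel columns grow to the right and rows downward; lengths in m; the calibration is good to about 2 mm. A picture is of the moment at which its call begins: read the wrist's pose just before it. get_calibration takes no time and is no camera call; for the wrist camera it gives the pose at the moment of the call.
- env.close_job(): hands the job in, once; it reports no verdict.
Trained networks look in the newest picture that a camera, given by its name, has taken for a name from the list of things; names that differ only in an ending like _2 or _b are one class to them, and where a whole thing is asked for, a point or a joint stands for the part that bears it (a point fixed in the world has none). Each returns a list of dicts, best first, with "score" (0 to 1); they miss things now and then, are a little off and sometimes report something else, mostly with a low value. They report only what shows in the picture. A call takes as long as a camera call.
- env.look_for(camera, thing): "xy" ([column, row] as shares, 0 to 1, of the picture: columns of its width, rows of its height, amid what is visible of it).
- env.outline_of(camera, thing): "region" (420x560 bool, what is visible of it) and "xy" ([column, row] as shares, 0 to 1, of the picture: columns of its width, rows of its height, amid what is visible of it).
The state is a dict: "t": time; "qpos": joint angles; "qd": joint speeds; "tau": joint torques, N m; "position": TCP position; "orientation": TCP orientation; "contact_force": force on the tool from outside, world axes, zero at the start; "wrist_torque": the same for the moment, N m; "grip_width": finger opening in m.
Only numpy, scipy, OpenCV 4.12 (cv2) and the standard library are available. Lean on these libraries where they do the work, as an engineer would, in place of code of your own. Each camera call takes 0.05 s, during which the arm holds its last target.

## Task

The clear two-part drum on the stand holds four small orange damper balls and two large black ones. Turn the blue dial cap so that its middle-sized slot, the one that fits the small balls, lies over the outlet (the orange nub), then tip the drum right over with its crank handle and keep it tipped until all four small balls are in the tray while both large ones stay in the drum; then guide it gently back upright and let go. Leave the dial on the middle slot and do not disturb the bottle, the meter or the battery pack.

Things in the scene. Friction and masses are not known exactly. Their poses are not given: they have to be found in the camera images.
- stand: Grey two-cheeked steel stand fixed to the bench (about 140 x 185 mm, 190 mm high). Origin: on the bench under the tipping axis. Its y axis is parallel to the tipping axis, which lies 170 mm above the origin; the drum tips to its -x side, where the tray reaches out (to the robot's left, within 11 degrees).
- drum (a joint): Tipping angle of the clear drum about the stand's y axis: 0 upright on its stop, up to 2.6 rad (stop) as its top tips to the stand's -x side. A spring pulls it upright all the time (0.13 N m upright, 0.8 fully tipped: about 9 N at the handle) and swings it back hard if let go. Balls leave from about 1.7 rad, best at 2.4 to 2.6; a caught one is freed by swinging to 1.5 and tipping again.
- drum_center (a point): Centre of the clear drum (110 mm wide, 105 mm high), on the tipping axis, 170 mm above the stand's origin; drum's axes. The cavity is 102 mm wide, from 50 mm below to 46 mm above this point; the window by which balls leave is in its top on the -x side (orange nub), 108 degrees wide. A clear partition across the middle keeps the small balls in the +y half and the large ones in the -y half.
- dial (a joint): Angle of the blue dial cap (126 mm wide, 5 mm thick) on the drum, counterclockwise from above; stiff (0.15 N m), stays where left; stops at -0.2 and 4.4. At 0 its narrow curved slot (9 mm wide) lies over the window (-x side, orange nub), at 2.094 rad the middle slot (22 mm), at 4.189 the wide slot (34 mm). Each slot spans 100 degrees and counts as set within 0.15 rad.
- knob (a point): Middle of the dial's white bar knob, on the dial's axis: 64 mm long along this point's x axis, 16 mm thick along its y axis; its top is 14 mm above this point, its foot (the dial's upper face) 26 mm below. Axes turn with the dial; at dial angle 0 its x axis is the stand's x axis.
- handle (a point): Middle of the black crank grip: 18 mm in diameter, 64 mm long, along the stand's y axis, spins freely. It circles the tipping axis at 90 mm, 130 mm to +y of the drum's centre: drum upright, 75 degrees back from vertical (87 mm to +x, 23 mm above the axis); at drum angle t, 75 degrees minus t. The crank arm is on its inner side, 35 mm from this point. Drum's axes.
- tray: Loose grey catch tray 230 x 124 mm, 48 mm high, walls 4 mm, standing under the drum and out to the stand's -x side. Origin: middle of its underside; x is its long side.
- small_1_center (a point): Centre of one of the four small orange damper balls, 16 mm in diameter; starts in the drum.
- small_2_center (a point): Centre of one of the four small orange damper balls, 16 mm in diameter; starts in the drum.
- small_3_center (a point): Centre of one of the four small orange damper balls, 16 mm in diameter; starts in the drum.
- small_4_center (a point): Centre of one of the four small orange damper balls, 16 mm in diameter; starts in the drum.
- large_1_center (a point): Centre of one of the two large black damper balls, 27 mm in diameter; starts in the drum and must stay there.
- large_2_center (a point): Centre of one of the two large black damper balls, 27 mm in diameter; starts in the drum and must stay there.
- small_1: The same small orange ball (origin on its surface, turning with it; use the centre point).
- small_2: The same small orange ball (origin on its surface, turning with it; use the centre point).
- small_3: The same small orange ball (origin on its surface, turning with it; use the centre point).
- small_4: The same small orange ball (origin on its surface, turning with it; use the centre point).
- bottle: Bystander: pale blue plastic bottle with red cap, 47 mm wide, 96 mm high, standing on the right. Origin: middle of its underside, z up.
- meter: Bystander: red and black multimeter, 150 x 78 x 44 mm, lying on the right. Origin: middle of its underside.
- pack: Bystander: blue and yellow battery pack, 36 x 110 x 30 mm, lying on the right. Origin: middle of its underside.

How it is judged:
By the outcome, as a careful person would: the job done as asked, in the order asked, and still so for the second after the job is handed in, with the robot touching nothing.
It also fails if it takes over 69 s, if anything falls off the work surface, if the arm or the gripper's body presses on something with over 40 N, if the wrist force passes 120 N, or if a joint passes its speed limit or range.

## Working session

There is one attempt and no reset: what is moved stays moved. The work goes in short steps, Python scripts to look and compute and a tool call to move; the robot and the scene stay as the last step left them, time stands still between calls to the robot, and variables do not carry over. Pictures are saved under pics/ and viewed, and the job is handed in when it is done.

Besides the shell and the picture viewer there is one more tool, called after "Request:" as name(argument=value, ...) on one line, values as JSON. move_arm: Moves the arm, as the interface text tells. Its arguments: {"type":"object","properties":{"plan":{"type":"array","items":{"type":"number"}}},"required":["plan"]}

```bash
ls; mkdir -p pics; python3 - <<'E'
from cell import env
import cv2
print(env.read_state())
for n in ["side","top","wrist"]:
    im=env.snapshot(n); cv2.imwrite(f"pics/{n}0.png",im[:,:,::-1])
    print(n,env.get_calibration(n))
print(env.grip_depth)
E
```

```text
pics
{'t': 0.0, 'qpos': array([-1.23960660e+00,  3.51304292e-01,  1.65241289e+00,  1.06908994e-06,
        1.13911933e+00, -8.45889609e-02]), 'qd': array([ 0.00102461, -0.00198609, -0.00140265,  0.00051502,  0.00125442,
       -0.00106255]), 'tau': array([ 8.78728388e-04, -5.06099474e+01, -2.91401196e+01, -1.27336866e-04,
        4.51593412e-03, -9.36088242e-06]), 'position': array([ 0.22213705, -0.50301695,  0.40412528]), 'orientation': array([-3.14035333e+00, -1.06057966e-04,  4.15778174e-01]), 'contact_force': array([0.44712527, 0.50834957, 1.16825508]), 'wrist_torque': array([-0.00360037, -0.05423003,  0.06410505]), 'grip_width': 0.08542102989431943}
side {'vertical_fov': 49.665851593124614, 'cx': 280.80873833558024, 'cy': 211.64770311894486, 'position': array([0.71994846, 0.70660463, 1.00155345]), 'attitude': array([0.74713553, 0.00855482, 2.97904143])}
top {'vertical_fov': 56.11816953217162, 'cx': 277.5048265773288, 'cy': 211.96038834277164, 'position': array([ 0.38477929, -0.06870913,  0.97787656]), 'attitude': array([ 0.25175646, -0.00652659, -1.40826938])}
wrist {'vertical_fov': 61.73224179660709, 'cx': 275.81625582283, 'cy': 206.33956096376295, 'position': array([ 0.29896557, -0.46932074,  0.37375387]), 'attitude': array([-3.32709704e-01,  3.65675749e-04, -1.15399915e+00])}
0.1547
```

View pics/side0.png

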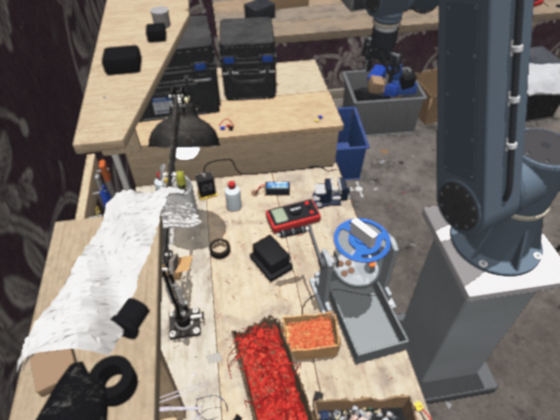

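View pics/top0.png

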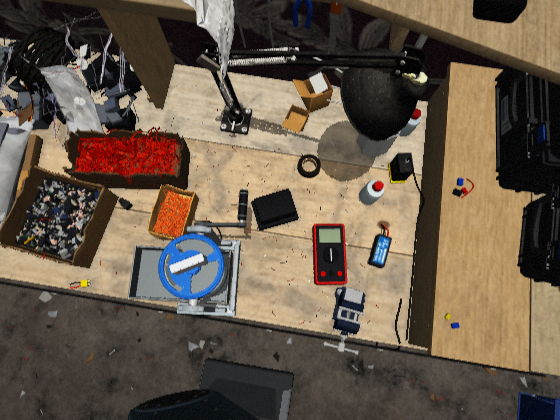

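View pics/wrist0.png

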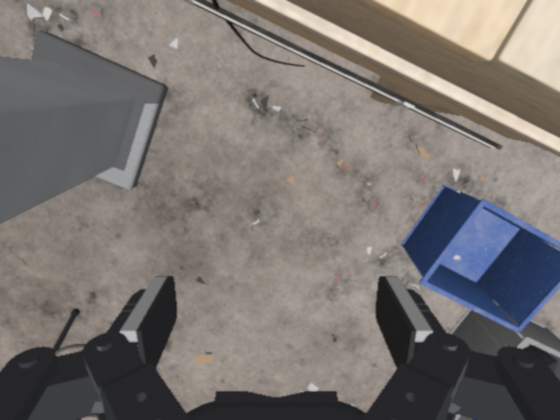

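```bash
cat > h.py <<'E'
import numpy as np, cv2
from scipy.spatial.transform import Rotation as R
from cell import env
def cam(n):
    c=env.get_calibration(n); f=210/np.tan(np.radians(c["vertical_fov"])/2)
    return f,c["cx"],c["cy"],np.array(c["position"]),R.from_euler("xyz",c["attitude"]).as_matrix()
def proj(C,P):
    f,cx,cy,p,M=C; q=(np.atleast_2d(P)-p)@M
    return np.c_[cx+f*q[:,0]/-q[:,2], cy+f*(-q[:,1])/-q[:,2]]
def ray(C,uv):
    f,cx,cy,p,M=C; d=M@np.array([(uv[0]-cx)/f,-(uv[1]-cy)/f,-1.]); return p,d/np.linalg.norm(d)
def atz(C,uv,z):
    p,d=ray(C,uv); return p+d*(z-p[2])/d[2]
def tri(rs):
    A=0;b=0
    for p,d in rs:
        Q=np.eye(3)-np.outer(d,d);A=A+Q;b=b+Q@p
    x=np.linalg.solve(A,b); return x,[np.linalg.norm((np.eye(3)-np.outer(d,d))@(x-p)) for p,d in rs]
E
python3 - <<'E'
from h import *
im=env.snapshot("top")
cv2.imwrite("pics/topz.png",cv2.resize(im[180:330,110:270],None,fx=4.5,fy=4,interpolation=cv2.INTER_CUBIC)[:,:,::-1])
im=env.snapshot("side")
cv2.imwrite("pics/sidez.png",cv2.resize(im[200:370,290:430],None,fx=4,fy=3.5,interpolation=cv2.INTER_CUBIC)[:,:,::-1])
Cs={n:cam(n) for n in("top","side")}
for th in ["knob","handle","dial","tray","stand","drum_center","bottle","meter","pack","small_1_center","large_1_center"]:
    rs=[]
    for n in Cs:
        o=env.look_for(n,th)
        print(th,n,[(np.round(np.array(a["xy"])*[560,420],1),round(a["score"],2)) for a in o[:4]])
        if o: rs.append(ray(Cs[n],np.array(o[0]["xy"])*[560,420]))
    if len(rs)==2: print("   ",tri(rs))
print(env.read_state()["t"])
E
```

```text
knob top [(array([183.4, 265.1]), 0.65)]
knob side [(array([363.9, 241.8]), 0.61)]
    (array([0.44489435, 0.11696157, 0.2264835 ]), [np.float64(0.0008013793481433521), np.float64(0.0008013793481433523)])
handle top [(array([196.5, 261.1]), 0.69)]
handle side [(array([357.8, 248.9]), 0.64)]
    (array([0.45549855, 0.10411569, 0.18899966]), [np.float64(0.004007833879152676), np.float64(0.0040078338791527226)])
dial top [(array([184.6, 262.5]), 0.78)]
dial side [(array([354.9, 246.5]), 0.18)]
    (array([0.45714581, 0.11721566, 0.21125133]), [np.float64(0.007019167517368999), np.float64(0.007019167517368972)])
tray top [(array([156.2, 277.7]), 0.9)]
tray side [(array([366.7, 320.2]), 0.97), (array([355.7, 246.6]), 0.53)]
    (array([0.43085527, 0.21300888, 0.04689869]), [np.float64(0.012450612857259678), np.float64(0.01245061285725964)])
stand top [(array([201.8, 265.2]), 0.73), (array([371.9, 192. ]), 0.52), (array([328.7, 253.1]), 0.27)]
stand side [(array([355.3, 257.4]), 0.62)]
    (array([0.45392342, 0.09922608, 0.1499154 ]), [np.float64(0.0026000209436945337), np.float64(0.002600
[... 287 characters left out ...]
de [(array([233.4, 197.1]), 0.8)]
    (array([ 0.71339442, -0.2601183 ,  0.03566486]), [np.float64(0.00020523047554021204), np.float64(0.00020523047554031314)])
meter top [(array([329.1, 251.7]), 0.89)]
meter side [(array([292.2, 215.4]), 0.79)]
    (array([ 0.5505078 , -0.17617997,  0.01524634]), [np.float64(0.0007710799126355503), np.float64(0.0007710799126354867)])
pack top [(array([378.8, 248.8]), 0.86)]
pack side [(array([275.3, 183.6]), 0.66)]
    (array([ 0.57776501, -0.29335538,  0.03641354]), [np.float64(0.003919979635088554), np.float64(0.003919979635088354)])
small_1_center top []
small_1_center side []
large_1_center top []
large_1_center side [(array([363. , 237.6]), 0.26)]
1.35
```

View pics/topz.png

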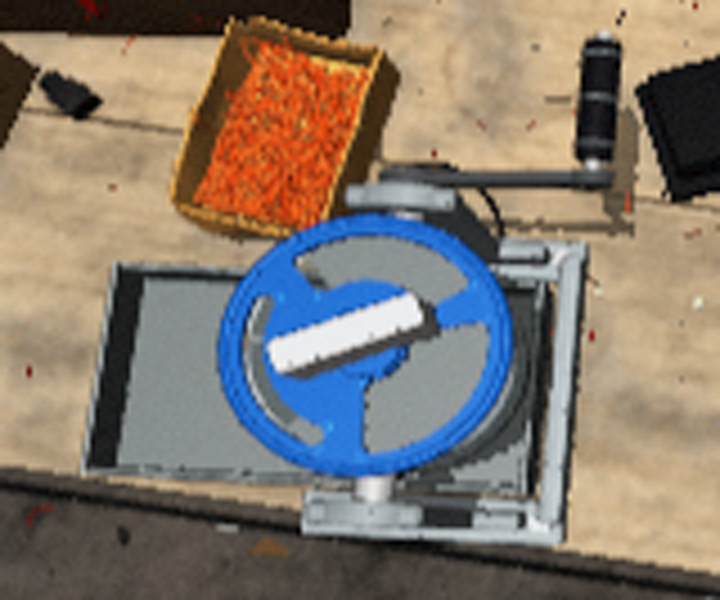

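View pics/sidez.png

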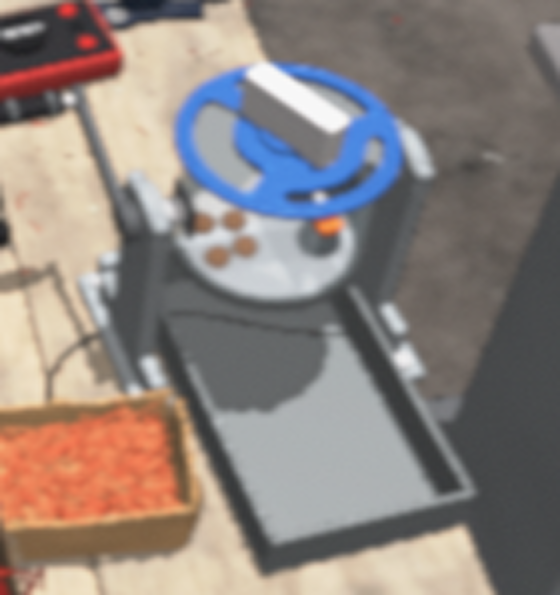

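```bash
python3 - <<'E'
from h import *
from scipy.optimize import least_squares
T=cam("top");S=cam("side")
a=tri([ray(T,(171.1,269.5)),ray(S,(374.2,237.1))]); b=tri([ray(T,(203.3,256.2)),ray(S,(354,220))])
print(a,b,np.linalg.norm(a[0]-b[0]))
# dial circle centre from blue mask
o=env.outline_of("top","dial")[0]["region"]
im=env.snapshot("top").astype(int)
m=((im[:,:,2]>150)&(im[:,:,0]<90)).astype(np.uint8); m[:225]=0;m[305:]=0;m[:,:150]=0;m[:,235:]=0
c=max(cv2.findContours(m,cv2.RETR_EXTERNAL,cv2.CHAIN_APPROX_NONE)[0],key=len)[:,0,:]
print(len(c))
def res(p):
    P=np.array([p[0],p[1],p[2]])
    ang=np.linspace(0,2*np.pi,181)
    q=proj(T,P+np.c_[.063*np.cos(ang),.063*np.sin(ang),0*ang])
    d=np.linalg.norm(c[:,None]-q[None],axis=2).min(1); return d
for z in (.225,.23,.235):
    r=least_squares(lambda p:res([p[0],p[1],z]),[.445,.115],loss="soft_l1");print(z,r.x,r.cost)
def stand(p,Q):
    M=R.from_euler("z",p[2]).as_matrix(); return np.atleast_2d(Q)@M.T+[p[0],p[1],0]
for zc in (.228,.23):
  def f(p):
    q=proj(T,stand(p,[[.087,.098,.193],[.087,.162,.193]]))-[[242.7,220],[244,189.5]]
    k=res(stand(p,[0,0,zc])[0])
    return np.r_[q.ravel(),k/5]
  r=least_squares(f,[.445,.115,-1.5],loss="soft_l1");print(r.x,r.fun[:4],r.cost, np.degrees(r.x[2]))
E
```

```text
(array([0.43059096, 0.13027872, 0.25568842]), [np.float64(0.0001985732226313242), np.float64(0.00019857322263145227)]) (array([0.46214034, 0.07761155, 0.25852605]), [np.float64(0.0014046877748965488), np.float64(0.0014046877748965165)]) 0.06145930284308974
182
0.225 [0.44628736 0.10391965] 92.67882974572545
0.23 [0.44593784 0.1027847 ] 121.90078656670146
0.235 [0.44577037 0.10177609] 153.83235141775157
[ 0.44690341  0.10267526 -1.44935875] [-1.02396217  0.66875253 -0.36728885  1.29478913] 7.617668615489908 -83.04213940509976
[ 0.44675075  0.10222185 -1.44658942] [-0.94479667  0.65576534 -0.37460119  1.27895024] 8.305132528664602 -82.88346850826134
```

```bash
cat >> h.py <<'E'
def rel(x,y,z,yaw,cmd=None):
    """shift/turn in tool axes to TCP xyz tool-down with given yaw"""
    s=env.read_state(); p=s["position"] ;M=R.from_euler("xyz",s["orientation"])
    if cmd is not None: p=np.array(cmd[:3]); M=R.from_euler("xyz",[np.pi,0,cmd[3]])
    t=R.from_euler("xyz",[np.pi,0,yaw])
    return np.round(M.inv().apply(np.array([x,y,z])-p)*1000,1),np.round((M.inv()*t).as_rotvec(),3)
E
python3 - <<'E'
from h import *
print(rel(.4465,.1035,.470,2.11))
E
```

```text
(array([ 450.2, -464.3,  -65.3]), array([-0.   , -0.   , -1.694]))
```

Request:
move_arm(plan=[450,-464,-65,0,0,-1.694,1,450,-464,-65,0,0,-1.694,1,450,-464,-65,0,0,-1.694,1,450,-464,-65,0,0,-1.694,1,450,-464,-65,0,0,-1.694,1,450,-464,-65,0,0,-1.694,1,450,-464,-65,0,0,-1.694,1,450,-464,-65,0,0,-1.694,1,450,-464,-65,0,0,-1.694,1,450,-464,-65,0,0,-1.694,1,450,-464,-65,0,0,-1.694,1,450,-464,-65,0,0,-1.694,1,450,-464,-65,0,0,-1.694,1,450,-464,-65,0,0,-1.694,1])

```text
t: 3.2
position: [0.4462, 0.1022, 0.4697]
orientation: [-3.141, 0.0, 2.108]
contact_force: [0.0, -0.7, 0.1]
grip_width: 0.0852
```

```bash
python3 - <<'E'
from h import *
s=env.read_state();print(s["t"],s["position"],s["orientation"],s["qpos"])
W=cam("wrist");im=env.snapshot("wrist");cv2.imwrite("pics/w1.png",im[:,:,::-1])
for th in("knob","handle"):
    print([(np.array(a["xy"])*[560,420],a["score"]) for a in env.look_for("wrist",th)])
p=np.array([.4469,.1027,-1.449]);M=R.from_euler("z",p[2]).as_matrix()
f=lambda Q:proj(W,np.array(Q)@M.T+[p[0],p[1],0])
print("pred",f([[0,0,.259],[.087,.098,.193],[.087,.162,.193]]))
E
```

```text
3.2 [0.4462097  0.10217557 0.46968381] [-3.14149279e+00  3.84286178e-05  2.10844092e+00] [ 1.23362393e-01  1.13130606e-01  1.79098799e+00 -7.97627191e-05
  1.23755000e+00 -4.14256105e-01]
[(array([281.4  , 196.518]), 0.62)]
[(array([286.384, 214.494]), 0.73)]
pred [[277.94722402 242.66397726]
 [341.19726979 337.47086524]
 [406.29675811 361.88400105]]
```

View pics/w1.png

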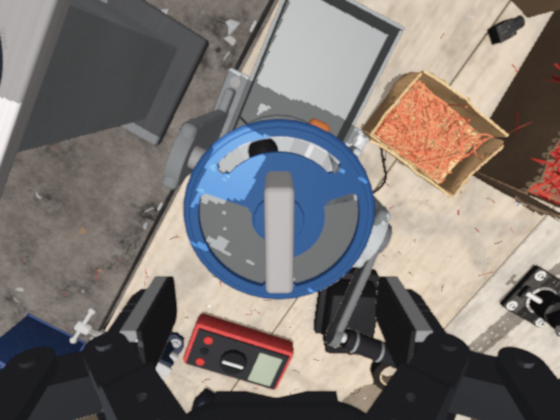

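```bash
python3 - <<'E'
import cv2
im=cv2.imread("pics/w1.png")
cv2.imwrite("pics/w1k.png",cv2.resize(im[160:310,180:400],None,fx=3.6,fy=3.6,interpolation=cv2.INTER_CUBIC))
cv2.imwrite("pics/w1h.png",cv2.resize(im[300:410,290:430],None,fx=5,fy=5,interpolation=cv2.INTER_CUBIC))
E
```

```text
(no output)
```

View pics/w1k.png

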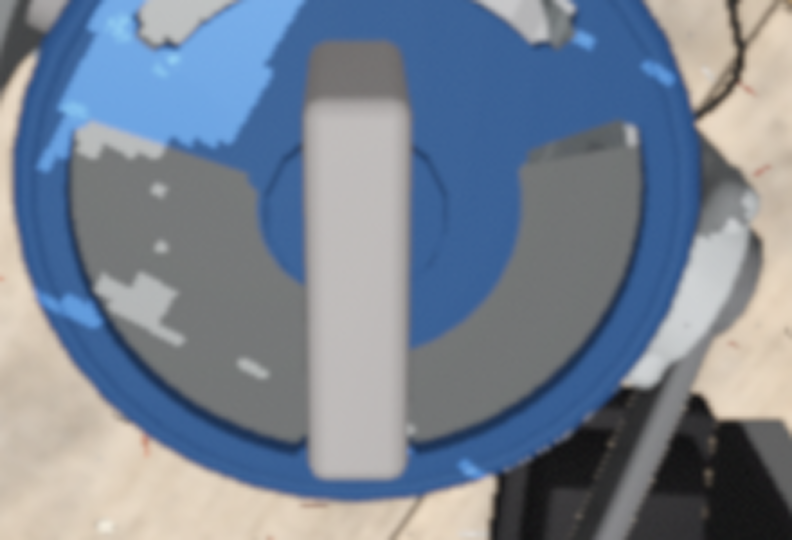

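View pics/w1h.png

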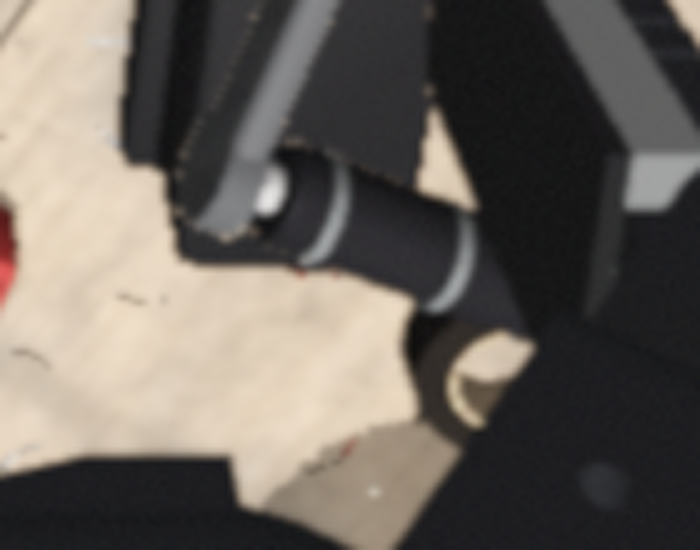

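```bash
python3 - <<'E'
from h import *
W=cam("wrist")
for z in(.255,.259,.263):
    a=atz(W,(279.2,187.2),z);b=atz(W,(280,292),z)
    d=b-a;print(z,(a+b)/2,np.linalg.norm(d),np.arctan2(d[1],d[0]))
s=env.read_state();print(s["position"],s["orientation"])
E
```

```text
0.255 [0.44878508 0.10205478 0.255     ] 0.06593228053998103 -1.0213963293912076
0.259 [0.44779202 0.10362674 0.259     ] 0.06450066539380903 -1.0213963293912083
0.263 [0.44679896 0.10519869 0.263     ] 0.0630690502476371 -1.0213963293912078
[0.44631555 0.10250071 0.46978041] [3.14147548e+00 2.10832907e-05 2.10871796e+00]
```

Request:
move_arm(plan=[-1,1,40,0,0,-0.01,0.2,-1,1,65,0,0,-0.01,0.0,-1,1,65,0,0,-0.01,-1,-1,1,65,0,0,-0.01,-1,-1,1,65,0,0,-0.01,-1,-1,1,65,0,0,-0.01,-1,-1,1,65,0,0,-0.01,-1])

```text
t: 4.22
position: [0.4478, 0.1027, 0.4057]
orientation: [3.141, 0.001, 2.12]
contact_force: [-3.4, -2.5, 7.0]
grip_width: 0.0156
```

Gripped (16 mm). Turn by −1.68 about tool z (CCW from above).

Request:
move_arm(plan=[0,0,0,0,0,-0.18,-1,0,0,0,0,0,-0.36,-1,0,0,0,0,0,-0.54,-1,0,0,0,0,0,-0.72,-1,0,0,0,0,0,-0.9,-1,0,0,0,0,0,-1.08,-1,0,0,0,0,0,-1.26,-1,0,0,0,0,0,-1.44,-1,0,0,0,0,0,-1.6,-1,0,0,0,0,0,-1.68,-1,0,0,0,0,0,-1.68,-1,0,0,0,0,0,-1.68,-1])

```text
t: 5.72
position: [0.4482, 0.1048, 0.4058]
orientation: [3.138, 0.007, -2.484]
contact_force: [3.2, 23.8, 1.0]
grip_width: 0.015
```

```bash
python3 - <<'E'
from h import *
im=env.snapshot("top")
cv2.imwrite("pics/top2.png",cv2.resize(im[180:330,110:270],None,fx=4.5,fy=4,interpolation=cv2.INTER_CUBIC)[:,:,::-1])
im=env.snapshot("wrist");cv2.imwrite("pics/w2.png",im[:,:,::-1])
s=env.read_state();print(s)
E
```

```text
{'t': 5.825, 'qpos': array([ 0.12707345,  0.18441847,  1.87233868,  0.00765696,  1.08033266,
       -2.10501127]), 'qd': array([-0.00121999,  0.00066396, -0.00060876, -0.00047215, -0.00020957,
        0.00025925]), 'tau': array([-10.57341814, -39.60148931, -25.37709832,  -5.6109108 ,
         1.14311747,   0.09616192]), 'position': array([0.44821364, 0.10476563, 0.40577382]), 'orientation': array([ 3.13805193,  0.00731227, -2.48390871]), 'contact_force': array([ 3.24259847, 25.49335484,  0.70106285]), 'wrist_torque': array([ 4.32776251, -0.08281664,  0.11778509]), 'grip_width': 0.015677571595186655}
```

View pics/w2.png

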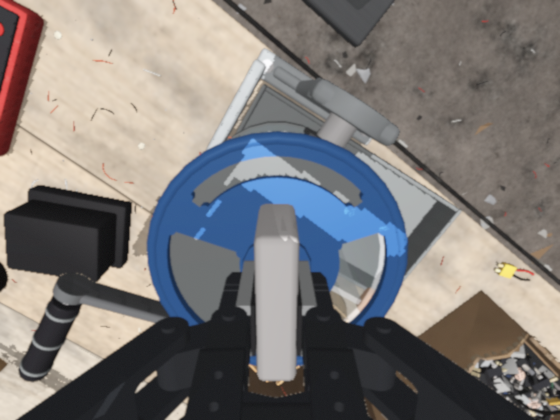

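Request:
move_arm(plan=[0,0,0,0,0,0,0.2,0,0,0,0,0,0,0.2,0,0,0,0,0,0,0.2,0,0,-50,0,0,0,0.2,0,0,-90,0,0,0,0.2,0,0,-90,0,0,0,0.2])

```text
t: 6.58
position: [0.4479, 0.1026, 0.4974]
orientation: [-3.139, 0.005, -2.484]
contact_force: [0.7, 0.2, -0.9]
grip_width: 0.0511
```

```bash
python3 - <<'E'
from h import *
s=env.read_state();print(s["t"],s["position"],s["orientation"],s["contact_force"])
W=cam("wrist");im=env.snapshot("wrist");cv2.imwrite("pics/w3.png",im[:,:,::-1])
print(rel(.5865+.003,.032,.45,.121+np.pi))
p=np.array([.4469,.1027,-1.449]);M=R.from_euler("z",p[2]).as_matrix()
f=lambda Q:proj(W,np.array(Q)@M.T+[p[0],p[1],0])
print("pred",f([[0,0,.259],[.087,.098,.193],[.087,.162,.193]]))
E
```

```text
6.575 [0.44794981 0.10264481 0.49738408] [-3.13882826  0.00459955 -2.48368755] [ 0.71846779  0.17077727 -0.85285802]
(array([ -68.9, -142.5,   45.8]), array([-0.001,  0.002,  0.537]))
pred [[278.14640998 222.70375511]
 [131.12476043 236.82614684]
 [103.18807449 292.495497  ]]
```

View pics/w3.png

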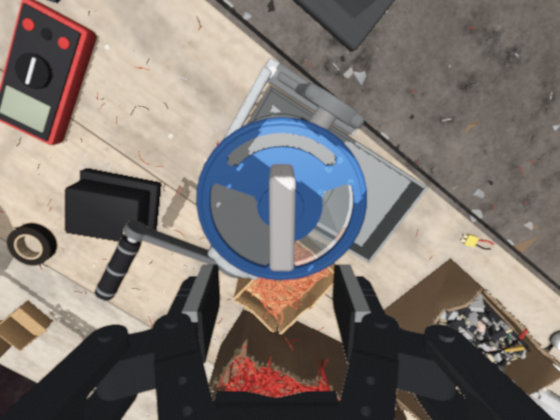

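```bash
python3 - <<'E'
from h import *
im=cv2.imread("pics/w3.png")
cv2.imwrite("pics/w3k.png",cv2.resize(im[100:290,180:390],None,fx=3.1,fy=3.1,interpolation=cv2.INTER_CUBIC))
W=cam("wrist")
im=env.snapshot("side")
cv2.imwrite("pics/side3.png",cv2.resize(im[200:370,290:430],None,fx=4,fy=3.5,interpolation=cv2.INTER_CUBIC)[:,:,::-1])
E
```

```text
(no output)
```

View pics/w3k.png

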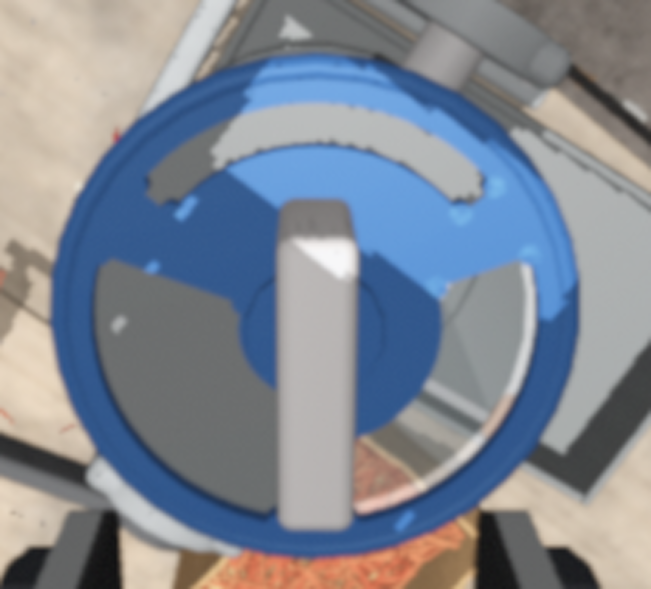

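View pics/side3.png

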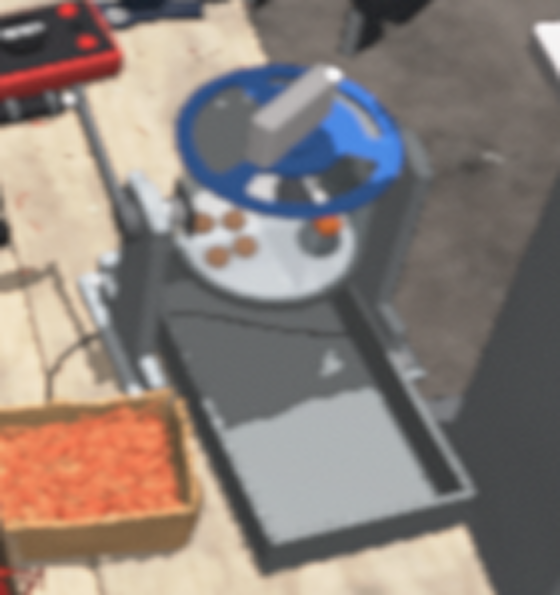

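Request:
move_arm(plan=[-35,-70,10,0,0,0.18,0.2,-69,-142,40,0,0,0.36,0.2,-69,-142,46,0,0,0.537,0.2,-69,-142,80,0,0,0.537,0.2,-69,-142,80,0,0,0.537,0.2])

```text
t: 7.3
position: [0.5888, 0.0324, 0.4111]
orientation: [3.141, -0.007, -3.021]
contact_force: [0.6, -0.4, 0.2]
grip_width: 0.0513
```

```bash
python3 - <<'E'
from h import *
s=env.read_state();print(s["t"],s["position"],s["orientation"],s["contact_force"])
W=cam("wrist");im=env.snapshot("wrist");cv2.imwrite("pics/w4.png",im[:,:,::-1])
p=np.array([.4469,.1027,-1.449]);M=R.from_euler("z",p[2]).as_matrix()
f=lambda Q:proj(W,np.array(Q)@M.T+[p[0],p[1],0])
print("pred",f([[0,0,.259],[.087,.098,.193],[.087,.162,.193]]))
E
```

```text
7.3 [0.58883528 0.03238457 0.41112354] [ 3.14058967 -0.00695744 -3.02064954] [ 0.63571057 -0.35361481  0.23269202]
pred [[580.38125907 -88.0773675 ]
 [276.0388949  183.82170064]
 [275.99986791 285.18698463]]
```

View pics/w4.png

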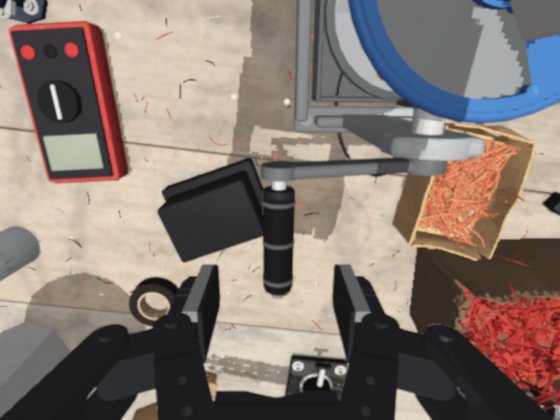

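Request:
move_arm(plan=[0,1.5,40,0,0,0,0.2,0,1.5,63,0,0,0,0.2,0,1.5,63,0,0,0,-0.2,0,1.5,63,0,0,0,-1,0,1.5,63,0,0,0,-1,0,1.5,63,0,0,0,-1,0,1.5,63,0,0,0,-1])

```text
t: 8.22
position: [0.5894, 0.034, 0.3533]
orientation: [-3.141, 0.003, -3.02]
contact_force: [-0.8, -2.6, 8.4]
grip_width: 0.016
```

```bash
python3 - <<'E'
from h import *
s=env.read_state();print(s["t"],s["position"],s["orientation"],s["contact_force"],s["grip_width"])
im=env.snapshot("wrist");cv2.imwrite("pics/w5.png",im[:,:,::-1])
M=R.from_euler("xyz",s["orientation"])
d=R.from_euler("z",-1.458).apply
p0=.09*np.array([np.sin(np.radians(75)),0,np.cos(np.radians(75))])
for t in list(np.arange(.1,2.55,.1))+[2.5,2.55]:
    a=np.radians(75)-t; p=.09*np.array([np.sin(a),0,np.cos(a)])
    print(round(t,2),np.round(M.inv().apply(d(p-p0))*1000,1).tolist())
E
```

```text
8.225 [0.58937035 0.0339506  0.35333451] [-3.14087239e+00  2.70671248e-03 -3.02046707e+00] [-0.81579966 -2.6418862   8.41170069] 0.016044691296862455
0.1 [-0.0, 2.8, -8.6]
0.2 [-0.1, 6.3, -16.8]
0.3 [-0.2, 10.7, -24.7]
0.4 [-0.2, 15.9, -32.0]
0.5 [-0.3, 21.8, -38.8]
0.6 [-0.4, 28.3, -45.0]
0.7 [-0.4, 35.4, -50.6]
0.8 [-0.5, 43.0, -55.3]
0.9 [-0.6, 51.1, -59.3]
1.0 [-0.7, 59.5, -62.5]
1.1 [-0.7, 68.2, -64.8]
1.2 [-0.8, 77.1, -66.2]
1.3 [-0.9, 86.1, -66.8]
1.4 [-1.0, 95.1, -66.4]
1.5 [-1.0, 104.0, -65.1]
1.6 [-1.1, 112.7, -63.0]
1.7 [-1.2, 121.2, -60.0]
1.8 [-1.2, 129.3, -56.2]
1.9 [-1.3, 137.0, -51.5]
2.0 [-1.3, 144.3, -46.2]
2.1 [-1.4, 150.9, -40.1]
2.2 [-1.4, 156.9, -33.4]
2.3 [-1.4, 162.2, -26.1]
2.4 [-1.4, 166.8, -18.4]
2.5 [-1.4, 170.5, -10.2]
2.5 [-1.4, 170.5, -10.2]
2.55 [-1.4, 172.1, -6.0]
```

View pics/w5.png

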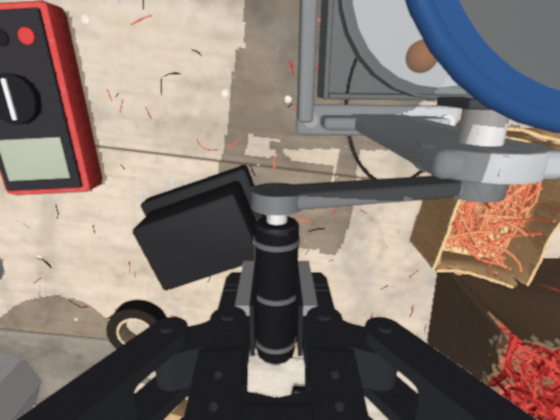

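Request:
move_arm(plan=[0,2.8,-8.6,0,0,0,-1,0,6.3,-16.8,0,0,0,-1,0,10.7,-24.7,0,0,0,-1,0,15.9,-32,0,0,0,-1,0,21.8,-38.8,0,0,0,-1,0,28.3,-45,0,0,0,-1,0,28.3,-45,0,0,0,-1])

```text
t: 9.15
position: [0.586, 0.0619, 0.3984]
orientation: [-3.14, 0.004, -3.02]
contact_force: [2.4, -8.5, 3.9]
grip_width: 0.0159
```

```bash
python3 - <<'E'
from h import *
s=env.read_state();print(s["t"],s["position"],s["orientation"],s["contact_force"],s["wrist_torque"],s["grip_width"])
im=env.snapshot("wrist");cv2.imwrite("pics/w6.png",im[:,:,::-1])
E
```

```text
9.15 [0.586036   0.061882   0.39838313] [-3.13971942  0.00354609 -3.02019474] [ 2.39955702 -8.5054399   3.92146683] [-1.29911473 -0.51387025 -0.09879115] 0.0159001222499189
```

View pics/w6.png

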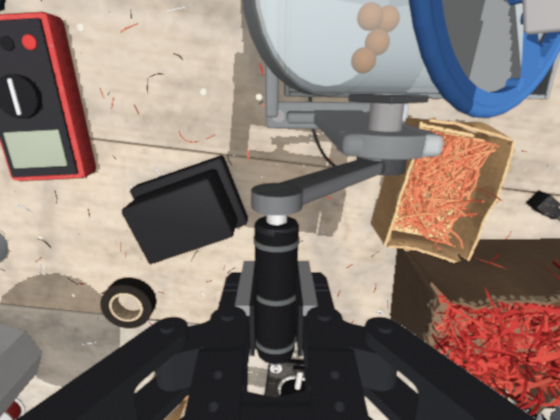

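Request:
move_arm(plan=[0,7.1,-5.6,0,0,0,-1,-0.1,14.7,-10.3,0,0,0,-1,-0.2,22.8,-14.3,0,0,0,-1,-0.3,31.2,-17.5,0,0,0,-1,-0.3,39.9,-19.8,0,0,0,-1,-0.4,48.8,-21.2,0,0,0,-1,-0.5,57.8,-21.8,0,0,0,-1,-0.6,66.8,-21.4,0,0,0,-1,-0.6,75.7,-20.1,0,0,0,-1,-0.7,84.4,-18,0,0,0,-1,-0.8,92.9,-15,0,0,0,-1,-0.8,101,-11.2,0,0,0,-1,-0.9,108.7,-6.5,0,0,0,-1,-0.9,116,-1.2,0,0,0,-1,-1,122.6,4.9,0,0,0,-1,-1,128.6,11.6,0,0,0,-1,-1,133.9,18.9,0,0,0,-1,-1,138.5,26.6,0,0,0,-1,-1,142.2,34.8,0,0,0,-1,-1,142.2,34.8,0,0,0,-1])

```text
t: 11.7
position: [0.57, 0.2036, 0.3632]
orientation: [3.141, 0.004, -3.02]
contact_force: [2.2, -2.7, 7.8]
grip_width: 0.0159
```

```bash
python3 - <<'E'
from h import *
s=env.read_state();print(s["t"],s["position"],s["orientation"],s["contact_force"],s["wrist_torque"],s["grip_width"])
im=env.snapshot("wrist");cv2.imwrite("pics/w7.png",im[:,:,::-1])
im=env.snapshot("side");cv2.imwrite("pics/side7.png",cv2.resize(im[200:370,290:430],None,fx=4,fy=3.5,interpolation=cv2.INTER_CUBIC)[:,:,::-1])
im=env.snapshot("top");cv2.imwrite("pics/top7.png",cv2.resize(im[180:330,110:270],None,fx=4.5,fy=4,interpolation=cv2.INTER_CUBIC)[:,:,::-1])
E
```

```text
11.7 [0.5699836 0.2036354 0.3632071] [ 3.14133751  0.00361579 -3.02026454] [ 2.23161788 -2.72551802  7.77434005] [-0.41834479 -0.38090911 -0.10305054] 0.015851869989172523
```

View pics/side7.png

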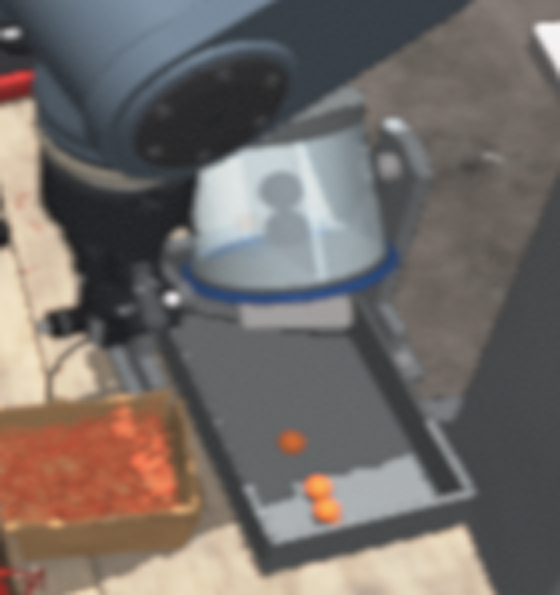

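View pics/top7.png

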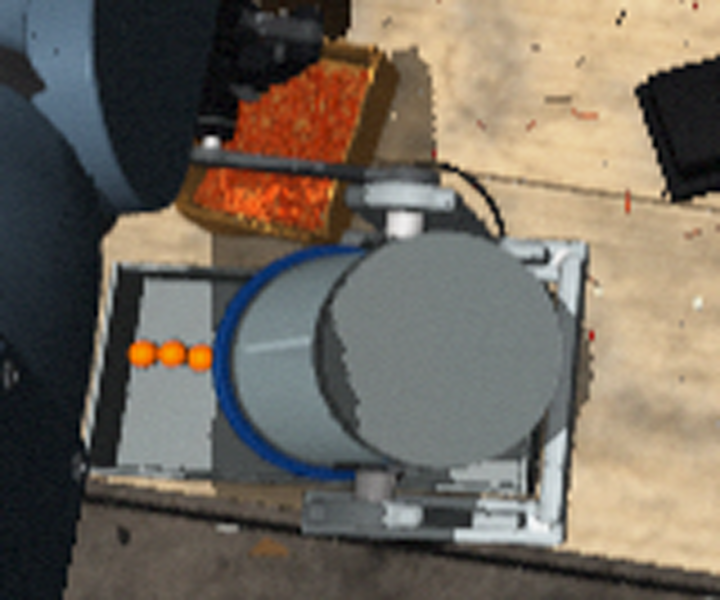

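View pics/w7.png

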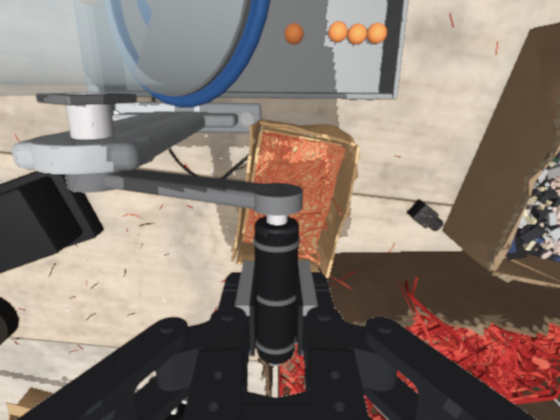

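Request:
move_arm(plan=[0,0,0,0,0,0,-1,0,0,0,0,0,0,-1,0,0,0,0,0,0,-1,0,0,0,0,0,0,-1,0,0,0,0,0,0,-1,0,0,0,0,0,0,-1])

```text
t: 12.6
position: [0.57, 0.2034, 0.3637]
orientation: [3.141, 0.004, -3.021]
contact_force: [2.0, -1.7, 8.3]
grip_width: 0.016
```

```bash
python3 - <<'E'
from h import *
im=env.snapshot("wrist");cv2.imwrite("pics/w8.png",cv2.resize(im[0:200,100:420],None,fx=2.5,fy=2.5,interpolation=cv2.INTER_CUBIC)[:,:,::-1])
im=env.snapshot("side");cv2.imwrite("pics/side8.png",cv2.resize(im[220:360,320:420],None,fx=4,fy=4,interpolation=cv2.INTER_CUBIC)[:,:,::-1])
for c in("wrist","side"):
  for th in("small_1_center","large_1_center"): print(c,th,[(np.round(np.array(a["xy"])*[560,420]),round(a["score"],2)) for a in env.look_for(c,th)])
E
```

```text
wrist small_1_center [(array([380.,  35.]), 0.77), (array([147.,  95.]), 0.37)]
wrist large_1_center [(array([292.,  38.]), 0.65)]
side small_1_center []
side large_1_center []
```

View pics/w8.png

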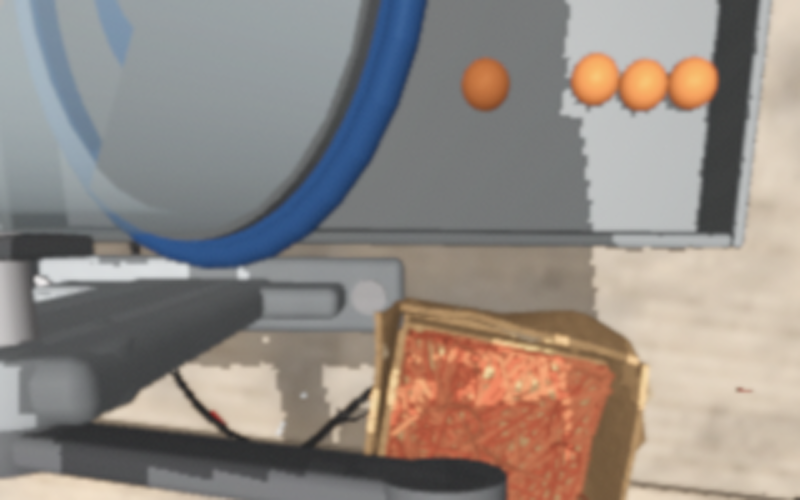

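View pics/side8.png

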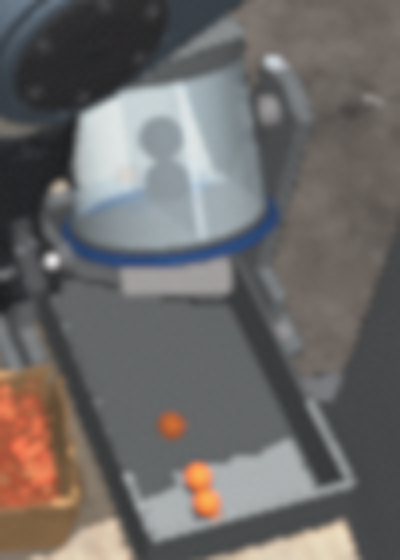

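Request:
move_arm(plan=[0,-3.7,-8.2,0,0,0,-1,0,-8.3,-15.9,0,0,0,-1,0,-13.6,-23.2,0,0,0,-1,0,-19.6,-29.9,0,0,0,-1,0.1,-26.2,-36,0,0,0,-1,0.1,-33.5,-41.3,0,0,0,-1,0.2,-41.2,-46,0,0,0,-1,0.2,-49.3,-49.8,0,0,0,-1,0.3,-57.8,-52.8,0,0,0,-1,0.4,-66.5,-54.9,0,0,0,-1,0.4,-75.4,-56.2,0,0,0,-1,0.5,-84.4,-56.6,0,0,0,-1,0.6,-93.4,-56,0,0,0,-1,0.7,-102.3,-54.6,0,0,0,-1,0.7,-111,-52.3,0,0,0,-1,0.8,-119.4,-49.1,0,0,0,-1,0.9,-127.5,-45.1,0,0,0,-1,1,-135.1,-40.4,0,0,0,-1,1,-142.2,-34.8,0,0,0,-1,1,-142.2,-34.8,0,0,0,-1])

```text
t: 15.4
position: [0.5862, 0.0611, 0.3977]
orientation: [-3.14, 0.003, -3.021]
contact_force: [4.1, -7.3, 3.0]
grip_width: 0.0161
```

Request:
move_arm(plan=[0,-6.5,6.2,0,0,0,-1,0,-12.4,13,0,0,0,-1,0,-17.6,20.3,0,0,0,-1,0,-22,28.2,0,0,0,-1,0,-23.8,32.2,0,0,0,-1,0,-25.5,36.4,0,0,0,-1,0,-27,40.6,0,0,0,-1,0,-28.3,45,0,0,0,-1,0,-28.3,45,0,0,0,-1,0,-28.3,45,0,0,0,-1])

```text
t: 16.65
position: [0.5894, 0.0339, 0.3533]
orientation: [-3.141, 0.003, -3.021]
contact_force: [-0.4, -2.9, 8.8]
grip_width: 0.016
```

```bash
python3 - <<'E'
from h import *
im=env.snapshot("wrist");cv2.imwrite("pics/w9.png",im[:,:,::-1])
s=env.read_state();print(s["t"],s["position"],s["contact_force"])
E
```

```text
16.7 [0.58936231 0.03393786 0.35327604] [-1.91010656 -3.20565633  7.96487177]
```

View pics/w9.png

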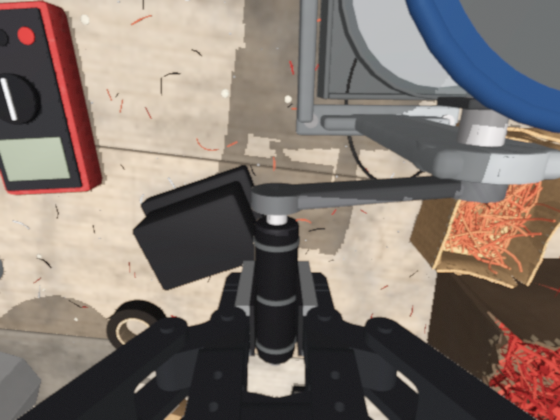

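Request:
move_arm(plan=[0,0,0,0,0,0,-0.5,0,0,0,0,0,0,0,0,0,0,0,0,0,0.2,0,0,0,0,0,0,0.2,0,0,-40,0,0,0,0.2,0,0,-90,0,0,0,0.2,0,0,-140,0,0,0,0.2,0,-60,-160,0,0,0,0.2,0,-120,-160,0,0,0,0.2,0,-180,-160,0,0,0,0.2,0,-230,-160,0,0,0,0.2,0,-230,-160,0,0,0,0.2])

```text
t: 18.2
position: [0.6168, -0.1973, 0.5109]
orientation: [3.142, -0.001, -3.024]
contact_force: [-0.4, -0.0, -0.6]
grip_width: 0.0509
```

```bash
python3 - <<'E'
from h import *
im=env.snapshot("side");cv2.imwrite("pics/side10.png",cv2.resize(im[200:370,280:430],None,fx=4,fy=3.5,interpolation=cv2.INTER_CUBIC)[:,:,::-1])
im=env.snapshot("top");cv2.imwrite("pics/top10.png",im[:,:,::-1]);cv2.imwrite("pics/top10z.png",cv2.resize(im[180:330,110:270],None,fx=4.5,fy=4,interpolation=cv2.INTER_CUBIC)[:,:,::-1])
s=env.read_state();print(s["t"],s["position"],s["contact_force"])
E
```

```text
18.3 [ 0.61683474 -0.19429189  0.5113765 ] [ 0.38799806  0.46961524 -1.01305164]
```

View pics/side10.png

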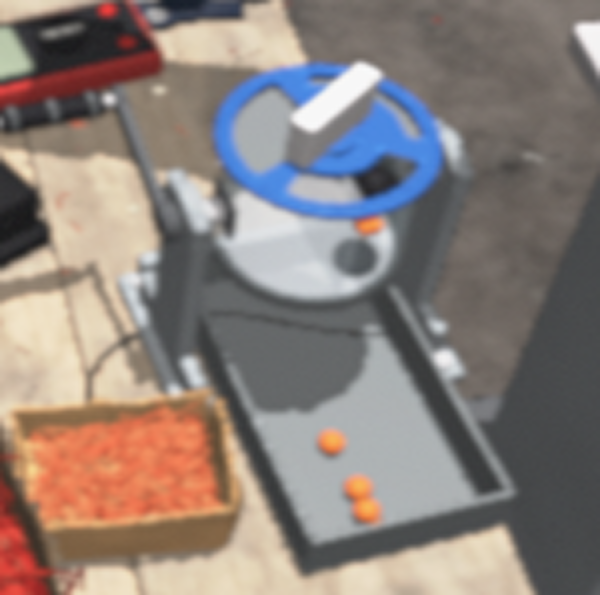

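View pics/top10z.png

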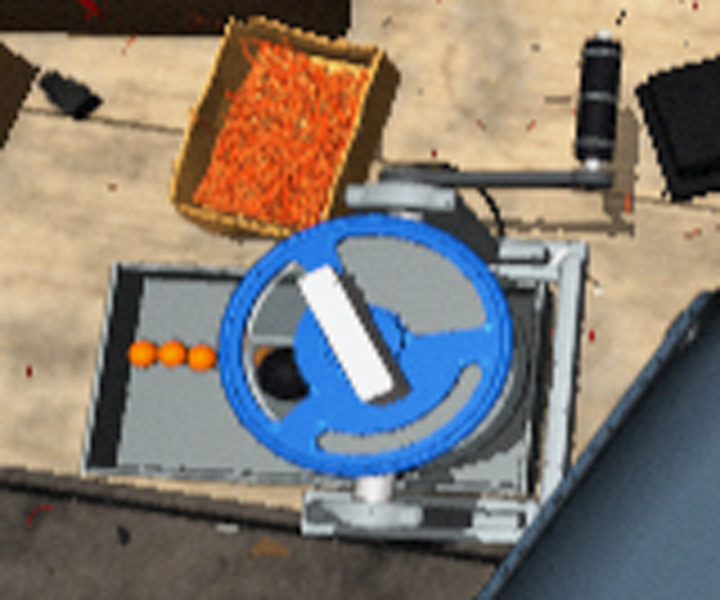

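View pics/top10.png

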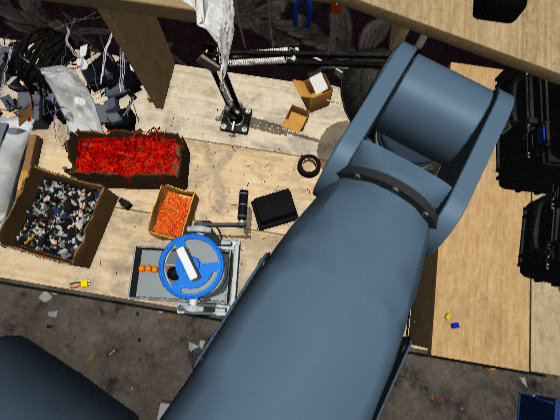

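```bash
python3 - <<'E'
from h import *
T=cam("top");S=cam("side")
for q in((374.5,250.9),(368,272.9)): print(tri([ray(T,(173.3,273)),ray(S,q)]))
for q in ((331,441),(358,488),(367,511)): print("side", atz(S,(280+q[0]/4,200+q[1]/3.5),.012))
for q in ((142,353),(171,353),(202,357)): print("top", atz(T,(110+q[0]/4.5,180+q[1]/4),.012))
# expected 4 in wrist view
print(rel(.45,.16,.50,-1.45+np.pi+np.pi))
E
```

```text
(array([0.42658197, 0.13617268, 0.21489609]), [np.float64(0.0006177611330992525), np.float64(0.0006177611330992314)])
(array([0.43342894, 0.15107539, 0.15366867]), [np.float64(0.0031431440670715996), np.float64(0.0031431440670715727)])
side [0.44635657 0.20419976 0.012     ]
side [0.44058971 0.24059027 0.012     ]
side [0.44027236 0.25741895 0.012     ]
top [0.43708752 0.2691224  0.012     ]
top [0.43963383 0.25366329 0.012     ]
top [0.43999338 0.23655676 0.012     ]
(array([123. , 371.8,  11.6]), array([ 1.000e-03,  0.000e+00, -1.571e+00]))
```

```bash
python3 - <<'E'
from h import *
T=cam("top");S=cam("side")
Mi=R.from_euler("z",1.455)
for n,C,q in(("sideslot",S,(374.5,250.9)),("sidewall",S,(368,272.9)),("top",T,(173.3,273)),("w",None,0)):
    if C is None: continue
    for z in (.1335,.16,.2):
        P=atz(C,q,z); print(n,z,np.round(P,4),np.round(Mi.apply(P-[.4469,.1027,0])*1000,1))
im=env.snapshot("side");cv2.imwrite("pics/side11.png",cv2.resize(im[210:290,330:410],None,fx=7,fy=7,interpolation=cv2.INTER_CUBIC)[:,:,::-1])
im=env.snapshot("top");cv2.imwrite("pics/top11.png",cv2.resize(im[225:305,150:240],None,fx=7,fy=7,interpolation=cv2.INTER_CUBIC)[:,:,::-1])
E
```

```text
sideslot 0.1335 [0.3956 0.0774 0.1335] [ 19.2 -53.9 133.5]
sideslot 0.16 [0.4055 0.0966 0.16  ] [  1.3 -41.8 160. ]
sideslot 0.2 [0.4204 0.1256 0.2   ] [-25.8 -23.6 200. ]
sidewall 0.1335 [0.4296 0.1367 0.1335] [-35.8 -13.2 133.5]
sidewall 0.16 [0.4385 0.1541 0.16  ] [-52.   -2.4 160. ]
sidewall 0.2 [0.4519 0.1804 0.2   ] [-76.6  13.9 200. ]
top 0.1335 [0.4317 0.1577 0.1335] [-56.4  -8.8 133.5]
top 0.16 [0.4302 0.1506 0.16  ] [-49.6 -11.1 160. ]
top 0.2 [0.428  0.1399 0.2   ] [-39.2 -14.5 200. ]
```

View pics/side11.png

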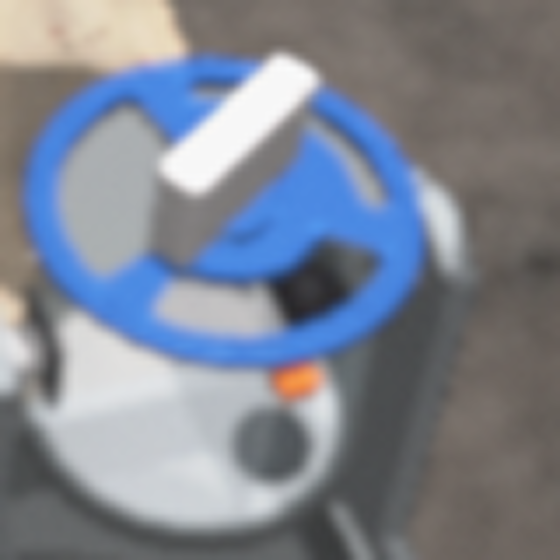

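View pics/top11.png

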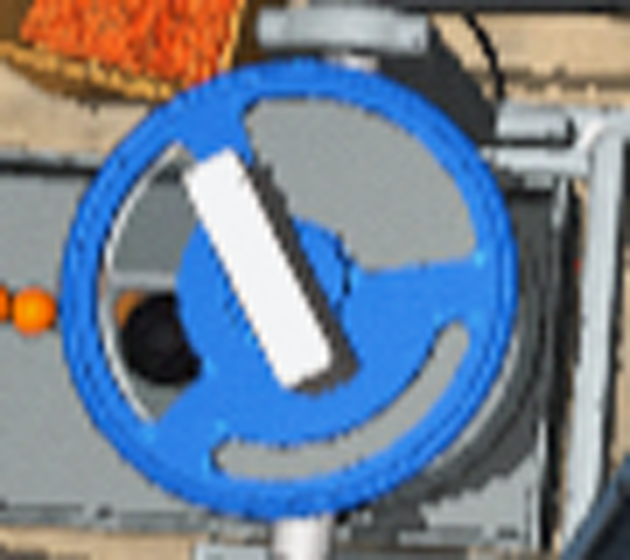

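```bash
python3 - <<'E'
from h import *
s=env.read_state();print(s["t"],s["position"],s["orientation"])
print(rel(.50,.14,.48,3.26))
E
```

```text
18.4 [ 0.61688681 -0.19319158  0.51178881] [ 3.14135263e+00  3.87313557e-05 -3.01938833e+00]
(array([ 75.4, 344.9,  31.9]), array([0.   , 0.   , 0.004]))
```

Request:
move_arm(plan=[15,60,0,0,0,0,0,30,120,0,0,0,0,0,45,180,10,0,0,0,0,60,240,20,0,0,0,0,75,300,30,0,0,0,0,75,345,32,0,0,0,0,75,345,32,0,0,0,0,75,345,32,0,0,0,0,75,345,32,0,0,0,0])

```text
t: 19.52
position: [0.5008, 0.1386, 0.4798]
orientation: [-3.141, 0.0, -3.021]
contact_force: [0.2, -1.0, 0.9]
grip_width: 0.0429
```

```bash
python3 - <<'E'
from h import *
import pickle
W=cam("wrist");im=env.snapshot("wrist");cv2.imwrite("pics/w12.png",im[:,:,::-1]);pickle.dump(W,open("W12","wb"))
s=env.read_state();print(s["t"],s["position"],s["orientation"])
E
```

```text
19.575 [0.50083764 0.13848241 0.47980575] [-3.14150398e+00  1.87922223e-04 -3.02148356e+00]
```

View pics/w12.png

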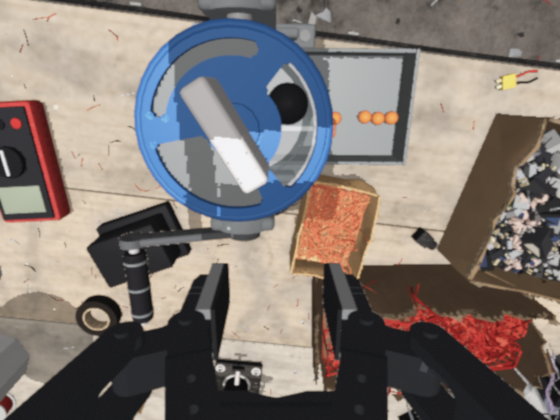

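```bash
python3 - <<'E'
import cv2
im=cv2.imread("pics/w12.png")
cv2.imwrite("pics/w12z.png",cv2.resize(im[50:200,230:430],None,fx=4,fy=4,interpolation=cv2.INTER_CUBIC))
E
```

```text
(no output)
```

View pics/w12z.png

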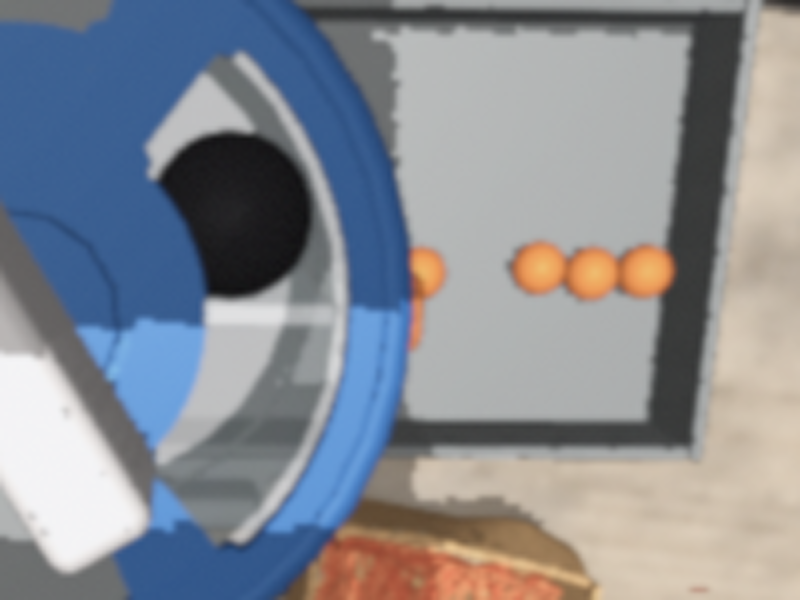

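Request:
move_arm(plan=[-30,60,-10,0,0,0,0,-60,100,-10,0,0,0,0,-60,100,-10,0,0,0,0,-60,100,-10,0,0,0,0])

```text
t: 20.08
position: [0.5483, 0.245, 0.4893]
orientation: [-3.141, -0.001, -3.021]
contact_force: [-1.5, -1.2, 0.3]
grip_width: 0.0427
```

```bash
python3 - <<'E'
from h import *
import pickle
W=cam("wrist");im=env.snapshot("wrist")[:,:,::-1];cv2.imwrite("pics/w13.png",im);pickle.dump(W,open("W13","wb"))
P=proj(W,[[.4266,.1362,.215]])[0];print(P)
a,b=int(P[1])-70,int(P[0])-100;a=max(a,0);b=max(b,0);print(a,b)
cv2.imwrite("pics/w13z.png",cv2.resize(im[a:a+140,b:b+200],None,fx=4,fy=4,interpolation=cv2.INTER_CUBIC))
E
```

```text
[123.96564863  -0.27996091]
0 23
```

View pics/w13z.png

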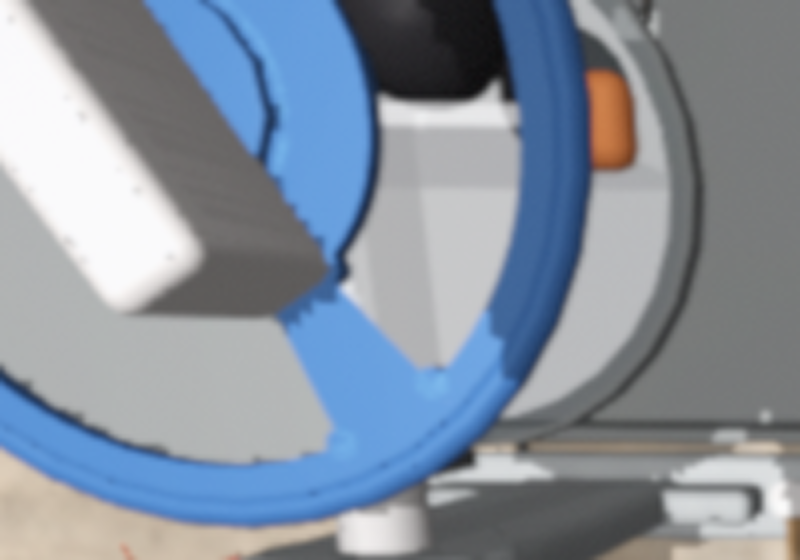

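```bash
python3 - <<'E'
from h import *
import pickle
W=pickle.load(open("W12","rb"));T=cam("top");S=cam("side")
a=ray(W,(287,103.6));b=ray(T,(172.9,273.3));c=ray(S,(374.6,251.4))
Mi=R.from_euler("z",1.455)
for rs in([a,b],[a,c],[b,c],[a,b,c]):
    x,r=tri(rs);print(np.round(x,4),np.round(r,4),np.round(Mi.apply(x-[.4469,.1027,.17])*1000,1))
from scipy.optimize import least_squares
# size based: silhouettes right edge / top / bottom in W12
print("depth", np.linalg.norm(x-W[3]), .027*W[0]/np.linalg.norm(x-W[3])*1)
E
```

```text
[0.4269 0.1365 0.215 ] [0.0004 0.0004] [-35.9 -16.   45. ]
[0.4266 0.1369 0.2142] [0.0008 0.0008] [-36.3 -16.2  44.2]
[0.4262 0.1369 0.214 ] [0.0004 0.0004] [-36.4 -16.6  44. ]
[0.4266 0.1368 0.2141] [0.0008 0.0001 0.0008] [-36.2 -16.2  44.1]
depth 0.23552301139182366 40.27888815155857
```

```bash
python3 - <<'E'
from h import *
s=env.read_state();print(s["t"])
print(rel(.4266,.1366,.440,2.228))
E
```

```text
20.125
(array([133.6, -92.7,  49.7]), array([-0.   , -0.   ,  1.034]))
```

Request:
move_arm(plan=[50,-35,0,0,0,0.18,-1,90,-65,0,0,0,0.36,-1,134,-93,0,0,0,0.54,-1,134,-93,20,0,0,0.72,-1,134,-93,40,0,0,0.9,-1,134,-93,50,0,0,1.034,-1,134,-93,50,0,0,1.034,-1,134,-93,50,0,0,1.034,-1])

```text
t: 21.12
position: [0.4263, 0.1368, 0.4404]
orientation: [3.141, 0.0, 2.231]
contact_force: [0.6, 0.1, 0.6]
grip_width: -0.0002
```

```bash
python3 - <<'E'
from h import *
s=env.read_state();print(s["t"],s["position"],s["orientation"],s["grip_width"])
W=cam("wrist");im=env.snapshot("wrist")[:,:,::-1].copy()
print(proj(W,[[.4266,.1366,.214]]))
cv2.imwrite("pics/w14.png",im)
im=env.snapshot("side");cv2.imwrite("pics/side14.png",cv2.resize(im[150:320,290:430],None,fx=4,fy=3.5,interpolation=cv2.INTER_CUBIC)[:,:,::-1])
E
```

```text
21.125 [0.42629579 0.13677221 0.44036526] [3.14070386e+00 4.53886163e-04 2.23097741e+00] -0.00023181636169585944
[[276.27413471 232.24455852]]
```

View pics/w14.png

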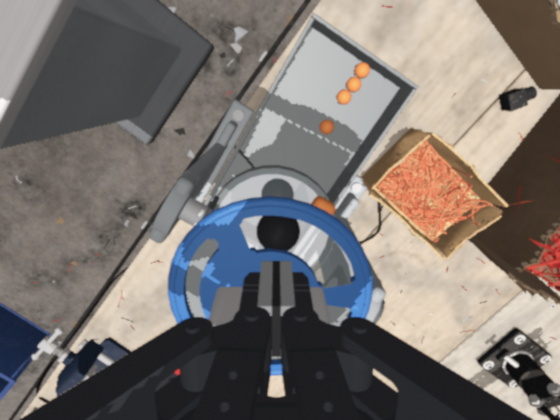

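View pics/side14.png

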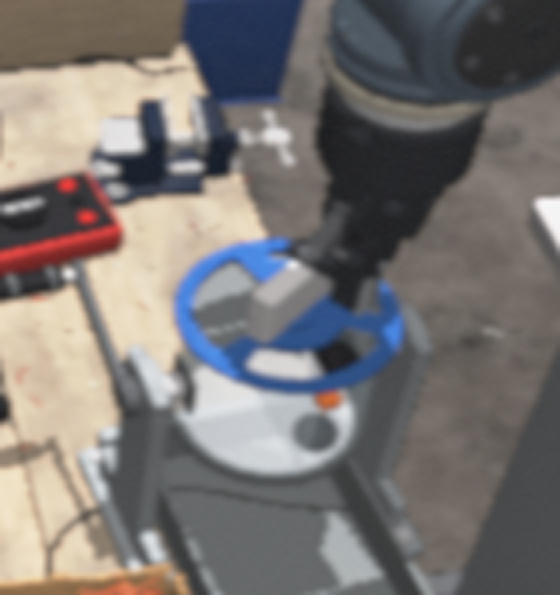

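Request:
move_arm(plan=[0,0,25,0,0,0,-1,0,0,34,0,0,0,-1,0,0,37,0,0,0,-1,0,0,39,0,0,0,-1,0,0,40,0,0,0,-1])

```text
t: 21.85
position: [0.4265, 0.1372, 0.4]
orientation: [3.141, 0.0, 2.229]
contact_force: [0.4, -0.3, 1.3]
grip_width: 0.0001
```

```bash
python3 - <<'E'
from h import *
s=env.read_state();print(s["t"],s["position"],s["contact_force"])
im=env.snapshot("wrist")[:,:,::-1].copy()
cv2.imwrite("pics/w15.png",im)
E
```

```text
21.85 [0.42647819 0.1372385  0.40004061] [ 0.40593828 -0.34914627  1.34636382]
```

View pics/w15.png

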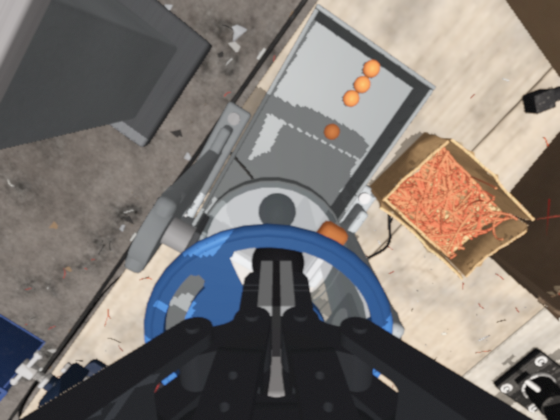

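Not touching yet, tips just above the ball; continue in small steps.

Request:
move_arm(plan=[0,0,2,0,0,0,-1,0,0,4,0,0,0,-1,0,0,5,0,0,0,-1,0,0,6,0,0,0,-1])

```text
t: 22.4
position: [0.4265, 0.138, 0.3956]
orientation: [3.138, -0.001, 2.228]
contact_force: [-10.6, 9.9, 27.4]
grip_width: -0.0
```

```bash
python3 - <<'E'
from h import *
s=env.read_state();print(s["t"],s["position"],s["contact_force"],s["wrist_torque"])
im=env.snapshot("wrist")[:,:,::-1].copy()
cv2.imwrite("pics/w16.png",im)
E
```

```text
22.4 [0.42648417 0.13795031 0.39563987] [-10.61457678   9.90824422  27.44720841] [ 1.43375398  1.68614299 -0.02177383]
```

View pics/w16.png

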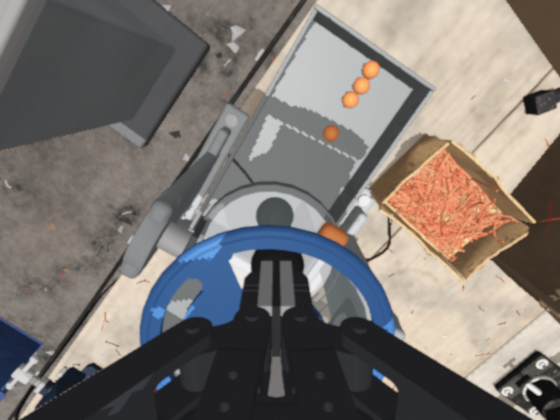

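Request:
move_arm(plan=[0,0,-10,0,0,0,-1,0,0,-40,0,0,0,-1,0,0,-46,0,0,0,-1,0,0,-46,0,0,0,-1])

```text
t: 22.95
position: [0.4263, 0.1372, 0.4394]
orientation: [3.141, 0.0, 2.229]
contact_force: [-0.1, -1.0, -0.0]
grip_width: -0.0001
```

```bash
python3 - <<'E'
from h import *
s=env.read_state();print(s["t"],s["position"],s["contact_force"],s["wrist_torque"])
im=env.snapshot("wrist")[:,:,::-1].copy()
cv2.imwrite("pics/w17.png",im)
a=cv2.imread("pics/w14.png")
f=lambda i:cv2.resize(i[170:370,150:400],None,fx=1.6,fy=1.6,interpolation=cv2.INTER_CUBIC)
cv2.imwrite("pics/w17z.png",np.hstack([f(a),f(im)]))
E
```

```text
22.95 [0.426334   0.13716019 0.43944227] [-0.10605388 -0.95915217 -0.00185283] [-0.02722205  0.08974024 -0.01490681]
```

View pics/w17z.png

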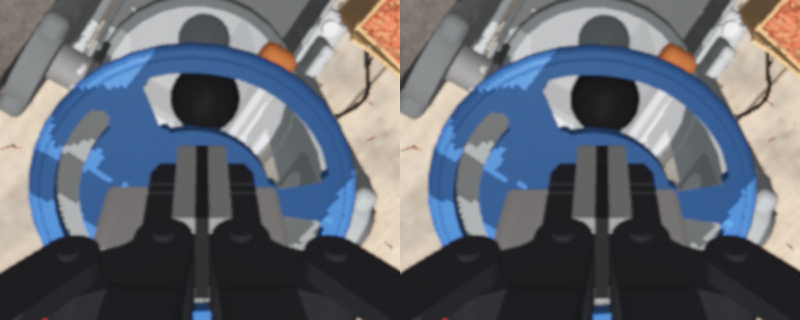

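```bash
python3 - <<'E'
from h import *
print(rel(.448,.1025,.480,3.798))
E
```

```text
(array([-40.7,  -4. , -41. ]), array([-0.000e+00, -1.000e-03, -1.569e+00]))
```

Request:
move_arm(plan=[0,0,-41,0,0,0,-1,-20,-2,-41,0,0,-0.18,0,-41,-4,-41,0,0,-0.36,0.2,-41,-4,-41,0,0,-0.54,0.2,-41,-4,-41,0,0,-0.72,0.2,-41,-4,-41,0,0,-0.9,0.2,-41,-4,-41,0,0,-1.08,0.2,-41,-4,-41,0,0,-1.26,0.2,-41,-4,-41,0,0,-1.44,0.2,-41,-4,-41,0,0,-1.569,0.2,-41,-4,-41,0,0,-1.569,0.2,-41,-4,0,0,0,-1.569,0.1,-41,-4,33,0,0,-1.569,0,-41,-4,33,0,0,-1.569,-1,-41,-4,33,0,0,-1.569,-1,-41,-4,33,0,0,-1.569,-1,-41,-4,33,0,0,-1.569,-1])

```text
t: 25.12
position: [0.4471, 0.1033, 0.4063]
orientation: [3.136, -0.003, -2.487]
contact_force: [-10.0, 12.9, -11.1]
grip_width: 0.0151
```

```bash
python3 - <<'E'
from h import *
s=env.read_state();print(s["t"],s["position"],s["orientation"],s["contact_force"],s["wrist_torque"])
im=env.snapshot("wrist")[:,:,::-1].copy()
cv2.imwrite("pics/w18.png",im)
E
```

```text
25.125 [0.44709948 0.10328428 0.40634451] [ 3.13604446e+00 -2.85114209e-03 -2.48686989e+00] [-10.00864273  12.91903393 -11.09886055] [1.79635783 1.33622673 0.15048096]
```

View pics/w18.png

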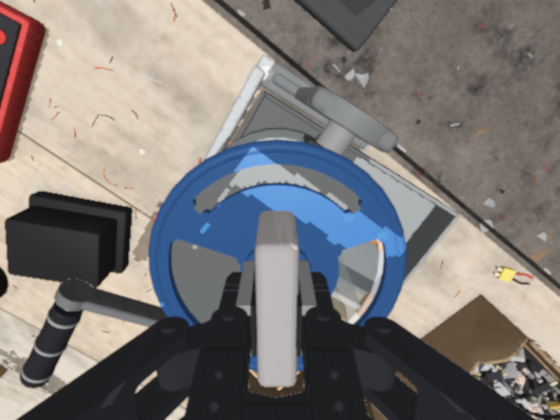

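Request:
move_arm(plan=[0,0,0,0,0,0,0.2,0,0,0,0,0,0,0.2,0,0,0,0,0,0,0.2,0,0,-50,0,0,0,0.2,0,0,-90,0,0,0,0.2,0,0,-90,0,0,0,0.2])

```text
t: 25.92
position: [0.4485, 0.1023, 0.4997]
orientation: [-3.139, 0.005, -2.486]
contact_force: [-1.0, 0.2, -0.2]
grip_width: 0.0515
```

```bash
python3 - <<'E'
from h import *
s=env.read_state();print(s["t"],s["position"],s["orientation"],s["contact_force"])
im=env.snapshot("wrist")[:,:,::-1].copy()
cv2.imwrite("pics/w19.png",cv2.resize(im[90:310,150:450],None,fx=2.6,fy=2.6,interpolation=cv2.INTER_CUBIC))
im=env.snapshot("side");cv2.imwrite("pics/side19.png",cv2.resize(im[200:370,280:430],None,fx=4,fy=3.5,interpolation=cv2.INTER_CUBIC)[:,:,::-1])
E
```

```text
25.925 [0.44848953 0.10226203 0.49974613] [-3.13850751  0.00509087 -2.48584147] [-0.97360121  0.2444342  -0.15392981]
```

View pics/w19.png

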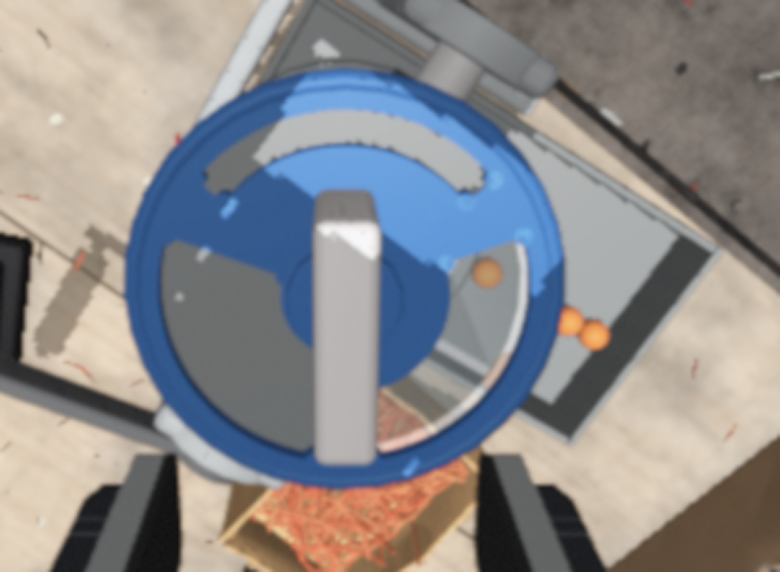

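View pics/side19.png

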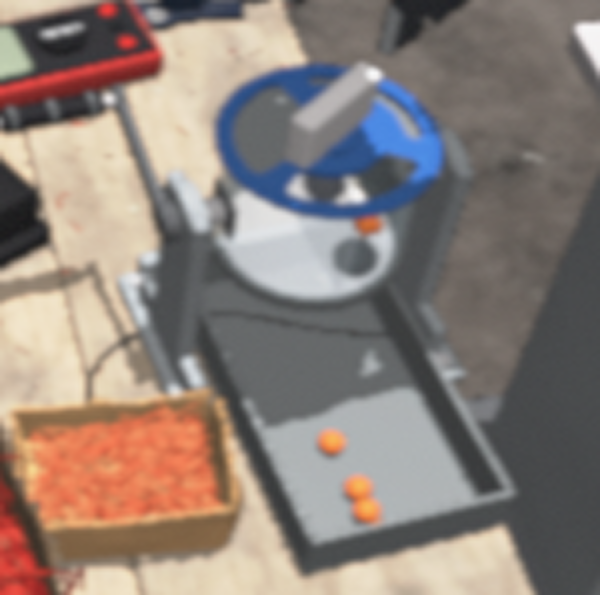

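Request:
move_arm(plan=[-50,-30,0,0,0,0.1,0.2,-100,-60,0,0,0,0.2,0.2,-150,-90,0,0,0,0.3,0.2,-200,-120,0,0,0,0.3,0.2,-230,-150,0,0,0,0.3,0.2,-230,-150,0,0,0,0.3,0.2,-230,-150,0,0,0,0.3,0.2])

```text
t: 26.9
position: [0.7219, 0.1238, 0.4954]
orientation: [3.141, -0.002, -2.786]
contact_force: [0.9, 0.3, -0.1]
grip_width: 0.0512
```

```bash
python3 - <<'E'
from h import *
s=env.read_state();print(s["t"],s["position"],s["contact_force"])
im=env.snapshot("side");cv2.imwrite("pics/side20.png",cv2.resize(im[210:370,310:420],None,fx=4,fy=3.7,interpolation=cv2.INTER_CUBIC)[:,:,::-1])
im=env.snapshot("wrist");cv2.imwrite("pics/w20.png",im[:,:,::-1])
im=env.snapshot("top");cv2.imwrite("pics/top20.png",im[:,:,::-1]);cv2.imwrite("pics/top20z.png",cv2.resize(im[180:330,110:270],None,fx=4.5,fy=4,interpolation=cv2.INTER_CUBIC)[:,:,::-1])
E
```

```text
26.9 [0.72188002 0.12382789 0.49537015] [ 0.91637596  0.25489121 -0.1025177 ]
```

View pics/side20.png

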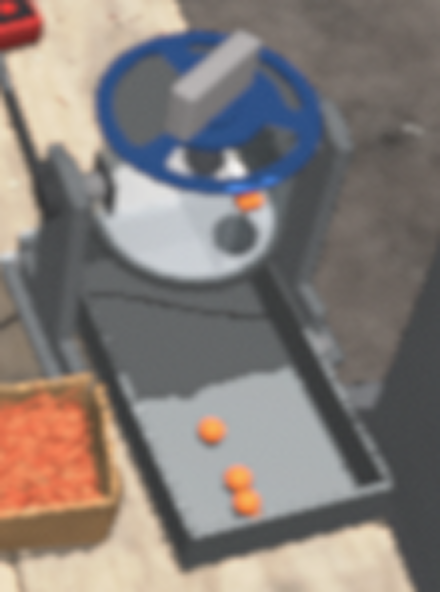

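View pics/top20z.png

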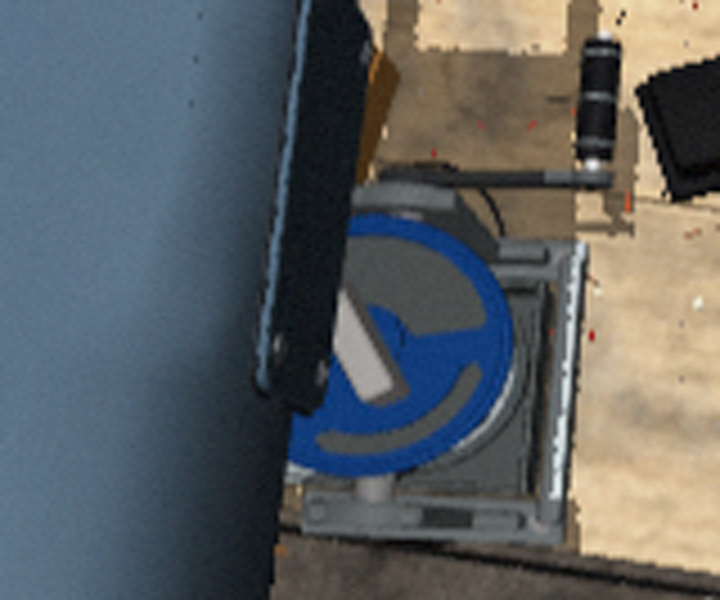

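View pics/w20.png

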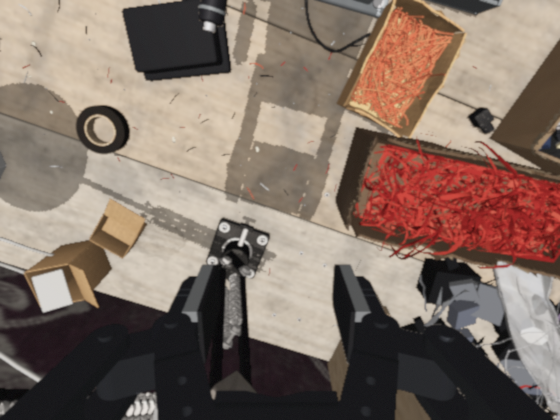

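```bash
python3 - <<'E'
from h import *
S=cam("side");Mi=R.from_euler("z",1.455)
for q in((205,157),(238,235)):
    P=atz(S,(310+q[0]/4,210+q[1]/3.7),.1335);print(np.round(Mi.apply(P-[.4469,.1027,.17])*1000,1))
im=env.snapshot("side");cv2.imwrite("pics/side21.png",cv2.resize(im[215:290,325:405],None,fx=8,fy=8,interpolation=cv2.INTER_LANCZOS4)[:,:,::-1])
E
```

```text
[ 23.9 -21.5 -36.5]
[-38.4 -15.9 -36.5]
```

View pics/side21.png

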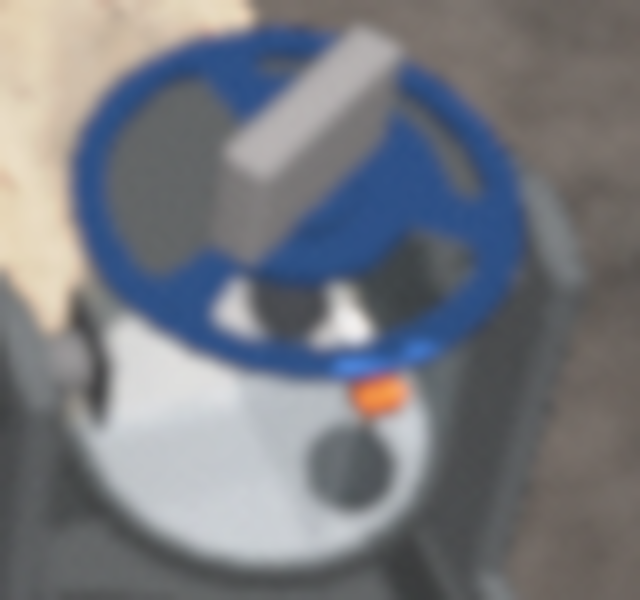

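```bash
python3 - <<'E'
from cell import env
print(env.close_job(), env.read_state()["t"])
E
```

```text
the job is handed in; nothing more can be done
the job is handed in; nothing more can be done
```

I handed the job in at about 27 s: all four small balls are in the tray, both large ones are on the drum floor, and the drum is upright and released.

- **Dial:** I turned the knob about 1.68 rad, which puts the dial at about 2.1 rad with the middle slot over the outlet. The stand's yaw is only measured to about 0.02 rad. The last knob re-grip read the same angle.
- **Tipping:** I tipped the drum to about 2.5 rad, held it for about 1 s, and guided it back to its stop before letting go. The handle sat at its starting pose afterwards.
- **Balls:** The wrist camera showed four small balls in the tray. The side camera shows only three; I take the fourth to be hidden behind the tray's end wall. In the last side picture both large balls lie on the floor of the drum's -y half.
- **A caught ball:** After the drum was back upright, one large ball stayed lodged under the slot.
    - A gentle push from above, up to about 27 N at the fingertips, did not appear to move it.
    - Re-gripping the knob without turning it freed the ball, and it fell back inside the drum.
- **Bystanders:** The arm only passed well above the bottle, meter and battery pack. I did not measure their positions again at the end, because the arm covered part of the last top view.

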